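Load the cam lift and hold it at the top of its lift

ROBOT

A 6-joint arm with a two-finger parallel gripper is mounted at the origin on a cart in front of the work surface, level with it; the furniture and walls round the work are solid. World frame = base frame: x ahead of the robot, y to its left, z up, the work surface at z = 0. Lengths are in mm, angles in rad, forces in N, time in s.
With the tool pointing down it reaches from about 275 to 750 mm from the base axis. Payload 10.2 kg.
Tool frame: the origin (TCP) lies where the fingers leave the gripper's body, on its centre line; the fingertips stand 73 mm ahead of it and the grasp point (between the pads) lies 54 mm ahead of it; z points along the fingers, y is the line along which they close (so a half turn about z gives the same grasp; the last joint's range is limited). The gripper opens to 85 mm and grips with 20 to 120 N. Pads are 22 mm wide; open, the fingers measure 114 mm over their backs; the gripper's body (76 mm by 85 mm) begins 54 mm behind the grasp point. The pads swing forward as they close: fully open they stand 13 mm farther back than shut.
Start: joints at [1.058, 0.313, 1.498, -0, 1.331, -0.223], TCP at [150.037, 503.111, 303.894] pointing down, gripper open.
Joint ranges: [-2.94, 2.94], [-0.97, 2.17], [0.19, 2.56], [-1.23, 4.37], [0.02, 3.11], [-2.88, 2.88]. Speed limits (rad/s): [2.39, 2.39, 3.01, 3.14, 3.14, 3.14].

INTERFACE

Orientations are given as a unit quaternion [w, x, y, z].
In Python, from rig import ctrl gives the robot as it stands.
- The arm moves only by the shell command python3 -m creep 'ROWS' [OPENING] [FORCE]. ROWS is JSON, a list that holds one entry, the list of rows, each a list of 6 numbers: the shift along the world's x, y, z in units of 25 mm (1.0 is 25 mm), then the turn, a rotation vector about the world's x, y, z in units of 5 degrees (1.0 is 5 degrees). In form: [[[x, y, z, ax, ay, az], ...]]. A call has 1 to 20 rows; each row is the pose to reach, as a shift and turn from the pose commanded when the call began; what a row does not reach only later rows make up. A row lasts 1/12 s, in which the tool goes at most 41.7 mm and 7.16 degrees, less where a joint would pass 70% of its speed; a pose out of reach is approached as far as the arm can. A call with a gripper value outside its range is refused whole. OPENING is the finger opening in mm, from 0 to 85.4, set as the call begins (- or left out, the last holds). The fingers move at their own pace and stop on an object; FORCE is the grip in N (left out, the last holds). Time passes only in rows, so rows that repeat a pose let the fingers close. It gives the time, the measured TCP pose, the force, the opening and the grip force at its end, in the units of the state.
- ctrl.sense(): the state, without advancing time (a new reading comes with each control period).
- ctrl.capture(name): name is "scene" or "side" or "wrist"; returns a dict with "image" (400x640x3 uint8, red, green, blue), "fx", "fy", "cx", "cy" (pixels), "R" (3x3) and "t" (3): a world point X has camera coordinates R X + t. Camera axes: x right, y down, z forward; pixel columns grow to the right and rows downward; lengths in mm; the calibration is good to about 2 mm. A picture is of the moment at which its call begins. There is no depth.
- ctrl.finish_job(): hands the job in; it is judged then, once.
The state is a dict: "time_s": time; "joints": joint angles; "dq": joint speeds; "tau": joint torques, N m; "eef_pos": TCP position; "ee_rot": TCP orientation; "force": force on the tool from outside, world axes, zero at the start; "wrist_torque": the same for the moment, N m; "grip_width": opening from 0.0 (shut) to 1.0 (fully open); "grip_force": force on a finger pad.
Only numpy, scipy, OpenCV 4.12 (cv2) and the standard library are available. Lean on these libraries where they do the work, as an engineer would, in place of code of your own. Each camera call takes 0.05 s, during which the arm holds its last target. There are 200 camera calls.

TASK

With the lift down, stand the short steel sample (34 mm tall) upright in the round pocket of the cam lift and let go of it. Then swing the hand lever smoothly up until the eccentric holds the plate at the very top of its lift, not past it, and finish while still holding the lever there with the gripper, so that I can check the sample's height; the lever springs back, so do not let it snap. Leave the other two samples and the height gauge where they stand.

Things in the scene. Friction and masses are not known exactly. Their poses are not given: they have to be found in the camera images.
- sample: the sample to load: plain turned steel bush, 22 mm diameter, 34 mm tall, about 0.06 kg, loose, stands upright on the table. Origin: centre of its underside; z up along its axis. It stands to the right of the cam lift in a row along x with two other samples, in any order, centres at least 50 mm apart.
- wide_sample: bystander: tan/brass-coloured turned ring, 30 mm diameter, 22 mm tall, loose, standing. Origin: centre of its underside.
- tall_sample: bystander: slim turned pin, 20 mm diameter, 50 mm tall, loose, standing. Origin: centre of its underside.
- height_gauge: bystander: height gauge, a slim upright rod on a round foot with a cap, 28 mm diameter, 102 mm tall, loose, standing to the left of the cam lift. Origin: centre of its underside.
- cam_lift: the cam lift, fixed to the table: aluminium base plate 124 (x) x 104 (y) x 10 mm, two cheeks 50 x 8 mm up to 50 mm height that carry a horizontal shaft along its y. Origin: centre of the base's underside on the table; z up; its -x is the front, turned roughly to the robot (yaw -0.3 to 0.2 rad).
- pocket (a point): centre of the floor of the round pocket, 25 mm in diameter and 6 mm deep with a 1.5 mm chamfer, in the middle of the lifting plate's top face; the sample's underside rests here. 58 mm above the table when the lift is down, 68 mm at the top of the lift.
- shaft_axis (a point): point on the shaft's axis in the plane in which the lever swings, 34 mm above the table and 50 mm to the right (-y) of the cam lift's centre. The axis runs along the cam lift's y.
- lever_grip (a point): centre of the lever's black moulded handgrip, 54 mm long (along the rod), 24 mm high and 14 mm thick (along the cam lift's y), 95 mm from the shaft's axis; 34 mm above the table at rest, 129 mm when the lever stands straight up. At rest it lies in front of the base, free on both sides, and may be pinched from above across its 14 mm; it turns between the fingers as it swings.
- cam_lever (a joint): angle (rad) of the lever (level steel rod, 8 mm thick, on the cam lift's right (-y) side, black handgrip at its end) and the eccentric: 0 = rest, level, pointing to the front; grows as the grip swings up and over the shaft; pi/2 = straight up = highest lift; beyond it the plate sinks again, stop at 2.1. A coil spring pulls it back to rest all the way (about 2 to 3 N at the grip); no catch.
- lift_plate (a joint): lift (m) of the steel plate with the pocket, 92 (x) x 64 (y) x 12 mm, centred over the cam lift, top face 64 mm above the table when down; it rises straight up: 0 at rest, 0.010 x sin(lever angle), so 0.010 at the top.
There are look-alikes about, which are no part of the job. What is shaped like the sample but green or turquoise is not meant.

How it is judged:
By the outcome, as a careful person would: the job done as asked, in the order asked, and still so for the second after the job is handed in, while the arm keeps its last pose, push and grip.
It also fails if it takes over 51 s, if anything falls off the work surface, if the arm or the gripper's body presses on something with over 40 N, if the wrist force passes 120 N, or if a joint passes its speed limit or range.

## Working session

There is one attempt and no reset: what is moved stays moved. The work goes in short steps, Python scripts to look and compute and a shell command to move; the robot and the scene stay as the last step left them, time stands still between calls to the robot, and variables do not carry over. Pictures are saved under pics/ and viewed, at most 10 in all, crops included, and the job is handed in when it is done.

```bash
mkdir -p pics; ls
cat > h.py <<'E'
import numpy as np,cv2
from rig import ctrl
def cap(n,f=None):
    c=ctrl.capture(n); c={k:(np.array(v) if k in('R','t','image') else v) for k,v in c.items()}
    if f: cv2.imwrite('pics/'+f,c['image'][:,:,::-1])
    return c
def ray(c,u,v,z):
    d=c['R'].T@np.array([(u-c['cx'])/c['fx'],(v-c['cy'])/c['fy'],1]); o=-c['R'].T@c['t']
    return (o+d*(z-o[2])/d[2])
def proj(c,X):
    p=c['R']@np.array(X,float)+c['t']; return np.array([p[0]/p[2]*c['fx']+c['cx'],p[1]/p[2]*c['fy']+c['cy']])
E
python3 - <<'E'
from h import *
for n in('scene','side'):
    c=cap(n,n+'0.png'); print(n,c['fx'],c['cx'],c['cy'],-c['R'].T@c['t'],c['R'][2])
s=ctrl.sense();print(s['time_s'],s['ee_rot'],s['eef_pos'],s['grip_width'])
E
```

```text
pics
scene 472.5136930652369 321.9416390254979 208.37593770009627 [  -1.23042241 -639.84108095  574.07330077] [ 0.61023781  0.53052808 -0.58834494]
side 393.51902830133815 322.1433307064559 198.77910172279434 [ 470.46913928 -917.4822495   536.68213332] [ 0.0634115   0.8352956  -0.54613207]
0.1 [-2.11776765e-04  1.44401574e-01  9.89519015e-01 -5.10244040e-04] [149.97244294 502.98239399 303.4153525 ] 0.9982422985695777
```

View pics/scene0.png

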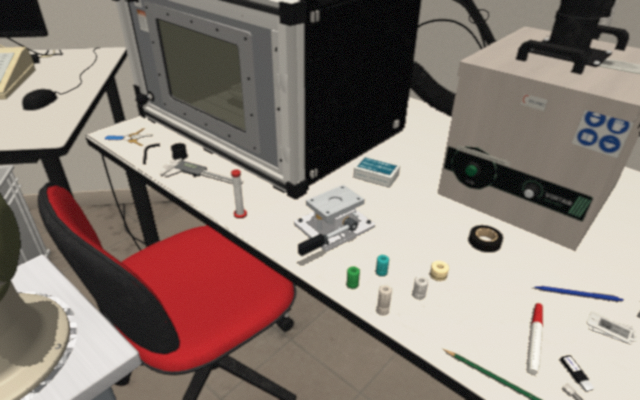

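View pics/side0.png

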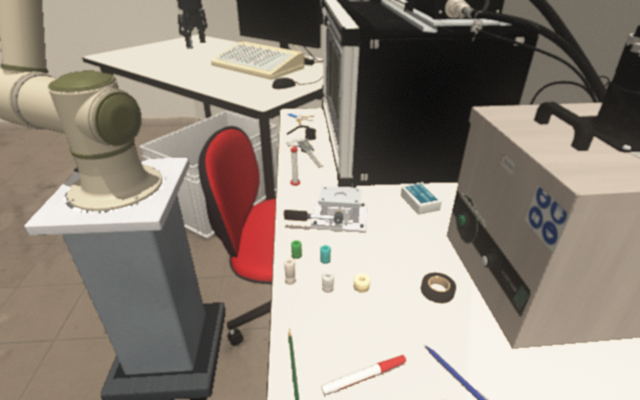

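The scene picture shows the lift at about (335,215), lever grip (313,244), sample (420,288) between the tall pin (384,299) and the brass ring (439,269). Green and turquoise decoys are at (353,277) and (382,265). In the side view the sample is at (328,283) and the lift at (340,205).

Run:
```python
from h import *
s=cap('scene');d=cap('side')
def show(n,a,b,z): print(n,ray(s,*a,z).round(),ray(d,*b,z).round())
show('sample mid',(420,288),(328,283),17)
show('tall',(384,299),(290,271),25)
show('wide',(439,269),(361,283),11)
show('grip',(313,244),(296,215),34)
show('pocket',(335,202),(340,196),64)
show('turq',(382,265),(325,254),17)
show('green',(353,277),(296,248),17)
show('gauge',(239,213),(295,183),0)
a=cv2.resize(s['image'][170:320,280:460],None,fx=4.4,fy=4,interpolation=cv2.INTER_CUBIC)[:,:800]
cv2.imwrite('pics/crop.png',a[:,:,::-1])
```

```text
sample mid [ 520. -402.   17.] [ 521. -403.   17.]
tall [ 454. -376.   25.] [ 452. -376.   25.]
wide [ 587. -399.   11.] [ 582. -402.   11.]
grip [ 469. -212.   34.] [ 467. -210.   34.]
pocket [ 560. -184.   64.] [ 566. -186.   64.]
turq [ 523. -324.   17.] [ 522. -324.   17.]
green [ 466. -305.   17.] [ 464. -301.   17.]
gauge [468.  -9.   0.] [466. -15.   0.]
```

View pics/crop.png

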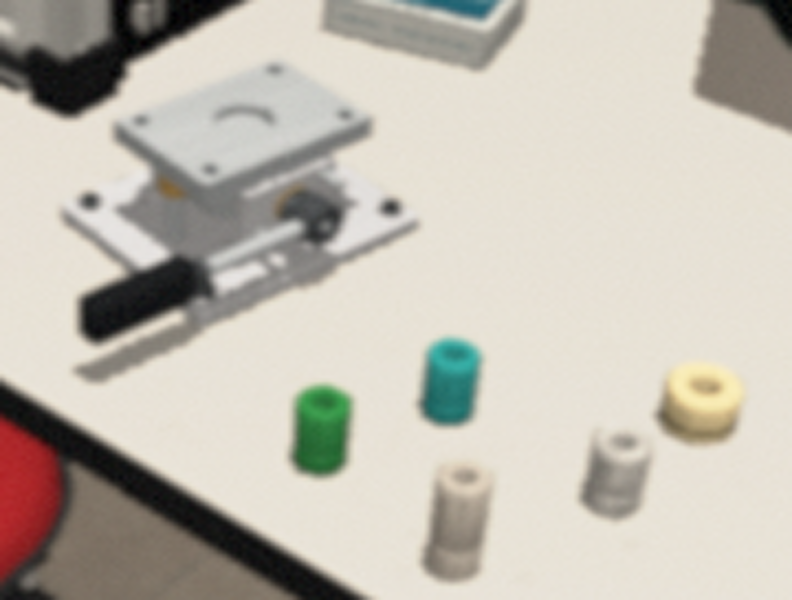

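The crop shows the lift's plate corners at crop (115,128), (275,65), (370,122), (207,185), the black grip from (90,320) to (200,280), and the short steel sample at (615,470) between the tall pin and the ring.

Run:
```python
from h import *
s=cap('scene');d=cap('side')
C=np.array([ray(s,280+u/4.4,170+v/4,64)[:2] for u,v in [(115,125),(275,62),(372,120),(207,182)]])
print(C.round(),C.mean(0).round(1)); 
e=C[1]-C[0]+C[2]-C[3];print('yaw',np.arctan2(e[1],e[0]), np.linalg.norm(e)/2)
e=C[0]-C[3]+C[1]-C[2];print('yaw',np.arctan2(e[1],e[0])-np.pi/2, np.linalg.norm(e)/2)
p=ray(s,280+245/4.4,170+116/4,64);print('pocketfar',p)
print('oven',ray(s,293,190,0).round(), ray(d,330,180,0).round(), ray(d,357,183,0).round())
c=cap('wrist');print(-c['R'].T@c['t'],c['R'],c['fx'])
```

```text
[[ 525. -143.]
 [ 612. -159.]
 [ 602. -221.]
 [ 518. -201.]] [ 564.3 -181.1]
yaw -0.20522034749122034 87.99793960259073
yaw -0.14140044536266405 60.745904562795346
pocketfar [ 567.90253005 -179.01082146   64.        ]
oven [602. -31.   0.] [561.  -6.   0.] [631. -26.   0.]
[ 87.45271714 521.8745758  374.32072808] [[ 2.87322407e-01  9.57833517e-01 -8.87957716e-04]
 [ 9.24589799e-01 -2.77107895e-01  2.61428610e-01]
 [ 2.50159024e-01 -7.59352941e-02 -9.65222406e-01]] 298.6484729605677
```

```bash
python3 -m creep '[[[0.2,-0.4,0,0,0,0],[0.5,-1.3,0,0,0,0],[1,-2.5,0,0,0,0],[1.5,-3.8,0,0,0,0],[2,-5.1,0,0,0,0],[2.5,-6.4,0,0,0,0],[3,-7.7,0,0,0,0],[3.5,-9,0,0,0,0.1],[4,-10.3,0,0,0,0.2],[4.5,-11.5,0,0,0,0.3],[5,-12.8,0,0,0,0.4],[5.5,-14.1,0,0,0,0.5],[6,-15.4,0,0,0,0.6],[6.5,-16.7,0,0,0,0.7],[7,-18,0,0,0,0.8],[7.5,-19.2,0,0,0,0.9],[8,-20.5,0,0,0,0.9],[8.4,-21.5,0,0,0,0.9],[8.6,-22,0,0,0,0.9]]]' 50 && python3 -m creep '[[[0.2,-0.5,0,0,0,0],[0.6,-1.5,0,0,0,0],[1.1,-2.8,-0.3,0,0,0],[1.6,-4.1,-0.7,0,0,0],[2.1,-5.4,-1.1,0,0,0],[2.6,-6.7,-1.5,0,0,0],[3.1,-8,-2,0,0,0],[3.6,-9.3,-2.5,0,0,0],[4.1,-10.6,-3,0,0,0],[4.6,-11.8,-3.5,0,0,0],[4.9,-12.8,-3.8,0,0,0],[5.1,-13.4,-4,0,0,0],[5.2,-13.8,-4,0,0,0],[5.2,-13.8,-4,0,0,0],[5.2,-13.8,-4,0,0,0]]]'
python3 - <<'E'
from h import *
cap('wrist','w1.png');s=ctrl.sense();print(s['joints'],s['eef_pos'],s['ee_rot'])
E
```

```text
time_s: 1.93
eef_pos: [365.2, -49.8, 303.8]
ee_rot: [0.0, 0.107, 0.994, -0.0]
force: [-0.3, 0.7, -0.0]
grip_width: 0.589
grip_force: 0.0
time_s: 3.18
eef_pos: [494.4, -392.0, 203.8]
ee_rot: [-0.0, 0.106, 0.994, 0.0]
force: [-0.6, -0.8, -0.3]
grip_width: 0.583
grip_force: 0.0
[-8.55058690e-01  6.29221155e-01  1.28173072e+00  3.97241814e-05
  1.23089139e+00 -2.21456466e+00] [ 494.57207577 -391.5147842   204.05974348] [-7.89815554e-05  1.05455358e-01  9.94424030e-01  9.90698036e-05]
```

View pics/w1.png

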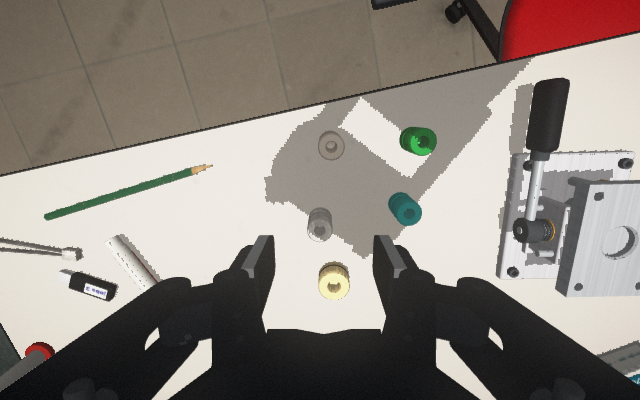

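The wrist view (image down = +x, right = +y) shows the sample at (319,225) with its top hole near (321,231), the brass ring at (334,281), the pin at (331,146). The lever grip runs from (552,80) to (543,152), and the pocket is at (620,243).

Run:
```python
from h import *
c=cap('wrist')
print('cam',-c['R'].T@c['t'])
print('sample',ray(c,320,230,34),'mid',ray(c,319,224,17))
print('tall',ray(c,331,146,50),'wide',ray(c,334,285,22))
a,b=ray(c,551,82,44),ray(c,542,150,44);print('grip',a,b,(a+b)/2,np.arctan2(*(b-a)[1::-1]), np.linalg.norm(b-a))
print('pocket',ray(c,620,243,64)); print('shaftend',ray(c,534,231,40))
a,b=ray(c,582,180,64),ray(c,558,295,64);print('plate edge',a,b,np.arctan2(*(b-a)[1::-1]))
im=c['image'][160:300,260:400];cv2.imwrite('pics/w1c.png',cv2.resize(im,None,fx=4,fy=4,interpolation=2)[:,:,::-1])
```

```text
cam [ 430.71692573 -377.76138389  274.67480391]
sample [ 521.26727659 -400.46262861   34.        ] mid [ 521.74992404 -401.70570891   17.        ]
tall [ 451.86466932 -376.6692238    50.        ] wide [ 583.09528    -400.53487399   22.        ]
grip [ 441.23378016 -211.64529679   44.        ] [ 489.56589968 -219.20547799   44.        ] [ 465.39983992 -215.42538739   44.        ] -0.15516412143274808 48.919833576333176
pocket [ 568.53105679 -176.64328153   64.        ]
shaftend [ 557.78914219 -224.66302313   40.        ]
plate edge [ 512.31314858 -205.38728662   64.        ] [ 604.45146546 -223.25477776   64.        ] -0.19154292977953635
```

View pics/w1c.png

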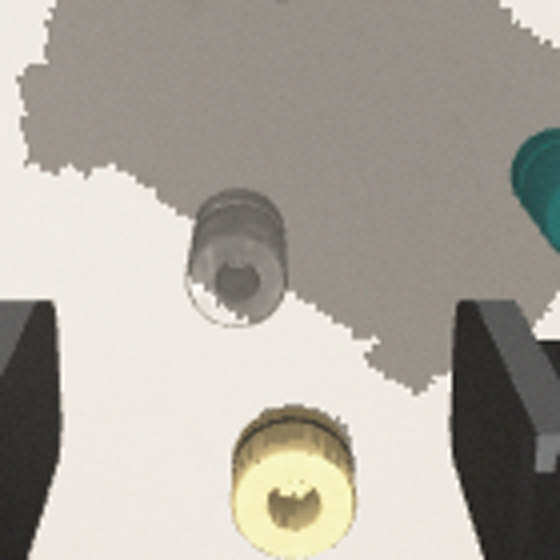

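The crop shows the sample's top circle centred at crop (238,277), which is image (319.5,229), so the sample stands at about (521,-401).

```bash
python3 -m creep '[[[0.3,-0.1,-0.2,0,0,0],[0.7,-0.25,-0.7,0,0,0],[1.06,-0.36,-1.4,0,0,0],[1.06,-0.36,-2.2,0,0,0],[1.06,-0.36,-3,0,0,0],[1.06,-0.36,-3.8,0,0,0],[1.06,-0.36,-4.4,0,0,0],[1.06,-0.36,-4.8,0,0,0],[1.06,-0.36,-4.96,0,0,0],[1.06,-0.36,-4.96,0,0,0],[1.06,-0.36,-4.96,0,0,0]]]' 50 30 && python3 -m creep '[[[0,0,0,0,0,0],[0,0,0,0,0,0],[0,0,0,0,0,0],[0,0,0,0,0,0],[0,0,0,0,0,0],[0,0,0,0,0,0],[0,0,0,0,0,0],[0,0,0,0,0,0]]]' 15 30
python3 - <<'E'
from h import *
c=cap('wrist');s=cap('scene')
a=np.hstack([c['image'][150:400,220:420],s['image'][150:400,300:500]]);cv2.imwrite('pics/g1.png',cv2.resize(a,None,fx=2,fy=2)[:,:,::-1])
E
```

```text
time_s: 4.2
eef_pos: [521.9, -401.0, 80.7]
ee_rot: [0.0, 0.105, 0.994, -0.0]
force: [0.6, 0.1, -0.2]
grip_width: 0.585
grip_force: 0.0
time_s: 4.87
eef_pos: [521.8, -401.2, 80.9]
ee_rot: [0.001, 0.105, 0.994, -0.0]
force: [-0.9, 0.6, 7.0]
grip_width: 0.246
grip_force: 29.4
```

View pics/g1.png

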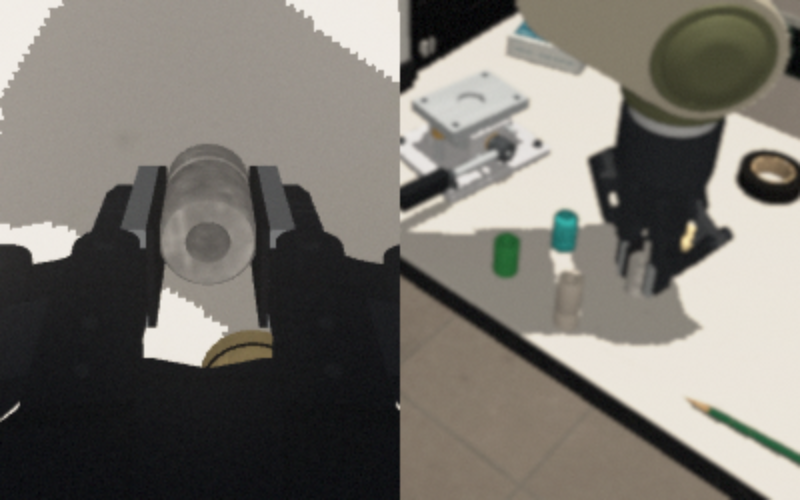

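The left half shows the sample gripped between the pads, hole at wrist pixel about (324,269); nothing else touched.

```bash
python3 - <<'E'
from h import *
c=cap('wrist');print(ray(c,324,269,34),ray(c,323.5,262,34))
E
python3 -m creep '[[[0,0,0.2,0,0,0],[0,0,0.6,0,0,0],[0,0,1.2,0,0,0],[0,0,1.9,0,0,0],[0,0.3,2.6,0,0,0],[0,0.8,3.3,0,0,0],[0.1,1.5,3.9,0,0,0],[0.2,2.3,4.4,0,0,0],[0.3,3.1,4.7,0,0,0],[0.4,3.9,4.8,0,0,0],[0.5,4.7,4.8,0,0,0],[0.5,5.4,4.8,0,0,0],[0.5,5.9,4.8,0,0,0],[0.5,6.2,4.8,0,0,0],[0.5,6.24,4.8,0,0,0],[0.5,6.24,4.8,0,0,0],[0.5,6.24,4.8,0,0,0]]]'
python3 - <<'E'
from h import *
c=cap('wrist','w2.png');s=ctrl.sense();print(s['eef_pos'],s['force'])
E
```

```text
[ 520.30922927 -400.71422347   34.        ] [ 516.9845745  -400.21850866   34.        ]
time_s: 6.43
eef_pos: [534.0, -245.7, 199.9]
ee_rot: [0.0, 0.106, 0.994, -0.0]
force: [-0.4, -0.6, -0.1]
grip_width: 0.249
grip_force: 29.4
[ 533.94587478 -245.74552445  199.85782504] [ 0.07845481  0.01774959 -1.2718925 ]
```

View pics/w2.png

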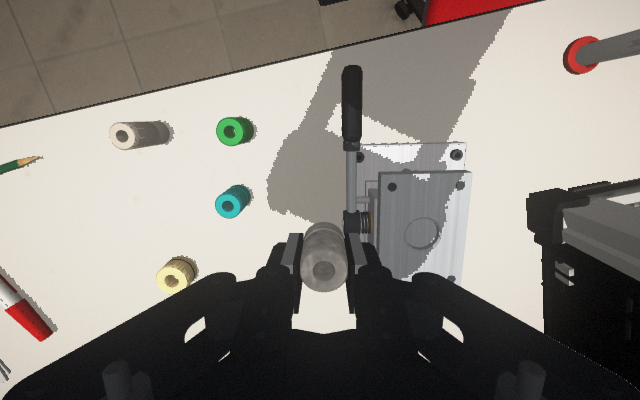

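The wrist view shows the held sample's top at (324,269), the pocket circle at about (421,233), plate screws at (392,187), (461,186), (451,280), and the lever grip from (352,68) to (351,142).

Run:
```python
from h import *
c=cap('wrist');g=cv2.cvtColor(c['image'],cv2.COLOR_RGB2GRAY)
G=cv2.resize(g[200:270,385:460],None,fx=4,fy=4,interpolation=2)
h=cv2.HoughCircles(G,cv2.HOUGH_GRADIENT,1,5,param1=80,param2=12,minRadius=50,maxRadius=85)
for x,y,r in h[0][:4]:
    u,v=385+(x+.5)/4-.5,200+(y+.5)/4-.5;print(u,v,r/4,ray(c,u,v,64))
e=ctrl.sense()['eef_pos'];print('sample top z',e[2]-47,ray(c,324,270,e[2]-47)-e)
a,b=ray(c,392,187,64),ray(c,461,186,64);print(np.arctan2(*(b-a)[1::-1])-np.pi/2)
d=ray(c,451,280,64);print((a+d)/2,np.arctan2(*(d-b)[1::-1]))
a,b=ray(c,351,69,44),ray(c,351,141,44);print('grip',a,b,(a+b)/2)
cv2.imwrite('pics/w2c.png',cv2.resize(c['image'][160:300,300:480],None,fx=4,fy=4,interpolation=2)[:,:,::-1])
```

```text
419.0 230.5 16.375 [ 563.68005151 -180.25529924   64.        ]
420.5 231.0 15.475 [ 564.30624506 -179.22513148   64.        ]
422.75 232.5 18.7 [ 565.8361959  -177.75338685   64.        ]
420.0 229.75 16.475 [ 563.24919138 -179.45823539   64.        ]
sample top z 152.80464900958978 [ -0.97686756   0.31130258 -47.        ]
-0.19870163497269733
[ 568.22588026 -178.03389232   64.        ] -0.19711817847116242
grip [ 442.05803264 -206.16742793   44.        ] [ 491.02861734 -215.56671512   44.        ] [ 466.54332499 -210.86707153   44.        ]
```

View pics/w2c.png

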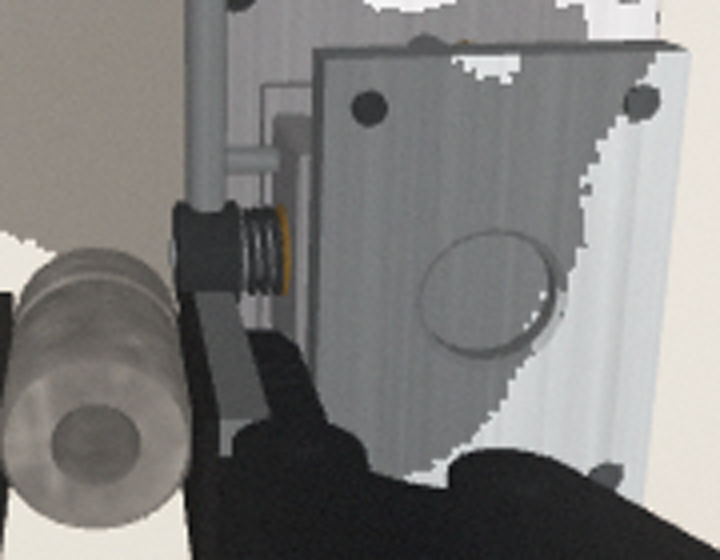

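The crop shows the pocket's outer rim spanning x 418..566, y 229..359, so its centre is at image (423,233.5), and the sample's top is concentric in the pads. The pocket is at about (567,-178), yaw -0.2.

```bash
python3 -m creep '[[[0.1,0.2,0,0,0,0],[0.3,0.6,0,0,0,0],[0.6,1.2,0,0,0,0],[0.9,1.8,-0.2,0,0,0],[1.2,2.3,-0.6,0,0,0],[1.36,2.6,-1.1,0,0,0],[1.36,2.7,-1.5,0,0,0],[1.36,2.7,-1.8,0,0,0],[1.36,2.7,-1.88,0,0,0],[1.36,2.7,-1.88,0,0,0],[1.36,2.7,-1.88,0,0,0]]]'
python3 - <<'E'
from h import *
c=cap('wrist');s=cap('scene');d=cap('side');e=ctrl.sense()['eef_pos'];print(e)
for k in(s,d): print([proj(k,e-[1.2,-.2,q]).round(1) for q in(46.8,80.8)],proj(k,[567,-178,64]).round(1))
a=[cv2.resize(k['image'][y:y+75,x:x+100],(400,300),interpolation=2) for k,x,y in((s,290,160),(d,295,150))]
a=np.vstack([np.hstack(a),cv2.resize(c['image'][160:310,220:420],(800,300) if 0 else (400,300),interpolation=2).repeat(1,0) @ np.eye(3) if 0 else np.hstack([cv2.resize(c['image'][160:310,220:420],(400,300),interpolation=2)]*2)])
cv2.imwrite('pics/h1.png',a[:,:,::-1])
E
```

```text
time_s: 7.45
eef_pos: [568.0, -178.1, 153.2]
ee_rot: [0.0, 0.106, 0.994, -0.0]
force: [-0.2, 0.2, -0.3]
grip_width: 0.251
grip_force: 29.4
[ 568.11890171 -177.85702383  153.48215655]
[array([335.5, 179.9]), array([334.9, 195.1])] [335. 199.]
[array([340.6, 177.5]), array([340.2, 190.7])] [340.1 194.1]
```

View pics/h1.png

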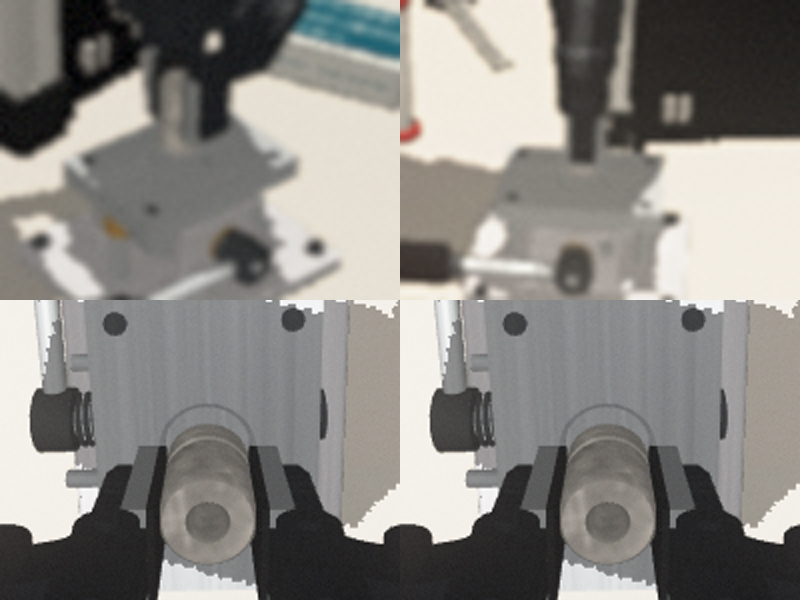

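The wrist crop (bottom) shows the pocket rim's near edge at image (324,212) and the sample's lower edge at (323.5,221.5), laterally concentric. In the scene and side views the sample hangs over the pocket.

Run:
```python
from h import *
c=cap('wrist');f=np.array([.98,-.2,0])
print('pocket',ray(c,324,212,64)+14*f,'sample',ray(c,323.5,221.5,72.7)+11*f)
g=cv2.cvtColor(c['image'],cv2.COLOR_RGB2GRAY)
print(g[205:228,324].astype(int)); print(g[216,296:352].astype(int));
```

```text
pocket [ 568.23867887 -177.54942697   64.        ] sample [ 567.73177065 -177.75796021   72.7       ]
[140 141 140 142 141 140 128 113 127 133 135 134 133 132 132 134 130 109
 108 106 107 106 105]
[132 133 133 133 133 132 128 134 137 137 136 137 123 113 113 121 133 138
 142 137 138 132 132 137 133 134 135 135 134 134 133 134 134 132 134 142
 136 136 132 117 115 116 125 134 130 130 128 134 139 137 135 131 131 131
 131 128]
```

```bash
python3 -m creep '[[[0,0,-0.1,0,0,0],[0,0,-0.2,0,0,0],[0,0,-0.3,0,0,0],[0,0,-0.36,0,0,0],[0,0,-0.42,0,0,0],[0,0,-0.48,0,0,0],[0,0,-0.54,0,0,0],[0,0,-0.54,0,0,0],[0,0,-0.54,0,0,0]]]'
```

```text
time_s: 8.4
eef_pos: [568.0, -177.4, 139.3]
ee_rot: [-0.0, 0.105, 0.994, 0.0]
force: [0.0, 0.6, -1.0]
grip_width: 0.244
grip_force: 29.4
```

```bash
python3 -m creep '[[[0,0,-0.03,0,0,0],[0,0,-0.05,0,0,0],[0,0,-0.05,0,0,0]]]' && python3 -m creep '[[[0,0,0,0,0,0],[0,0,0,0,0,0],[0,0,0,0,0,0],[0,0,0,0,0,0]]]' 36 && python3 -m creep '[[[0,0,0.1,0,0,0],[0,0,0.4,0,0,0],[0,0,0.9,0,0,0],[0,0,1.5,0,0,0],[0,0,2.1,0,0,0],[0,0,2.7,0,0,0],[-0.3,-0.3,3,0,0,0],[-1,-0.5,3,0,0,0],[-1.9,-0.8,3,0,0,0],[-2.8,-1,3,0,0,0],[-3.6,-1.2,3,0,0,0],[-4,-1.3,3,0,0,0],[-4,-1.3,3,0,0,0],[-4,-1.3,3,0,0,0]]]'
python3 - <<'E'
from h import *
c=cap('wrist');s=cap('scene');e=ctrl.sense()['eef_pos'];print(e)
a=np.hstack([cv2.resize(s['image'][150:270,270:370],(400,480),interpolation=2),cv2.resize(c['image'][0:400,200:520],(400,480),interpolation=2)])
cv2.imwrite('pics/h2.png',a[:,:,::-1])
E
```

```text
time_s: 8.65
eef_pos: [568.2, -177.4, 138.8]
ee_rot: [0.0, 0.105, 0.994, -0.0]
force: [-1.5, 1.2, 4.3]
grip_width: 0.243
grip_force: 29.9
time_s: 8.98
eef_pos: [568.0, -177.4, 138.0]
ee_rot: [-0.0, 0.105, 0.994, 0.0]
force: [-0.1, 1.0, -0.0]
grip_width: 0.421
grip_force: 0.0
time_s: 10.15
eef_pos: [468.2, -210.3, 213.5]
ee_rot: [0.0, 0.106, 0.994, -0.0]
force: [0.4, -0.0, -0.4]
grip_width: 0.424
grip_force: 0.0
[ 468.75286285 -209.86841738  213.22531603]
```

View pics/h2.png

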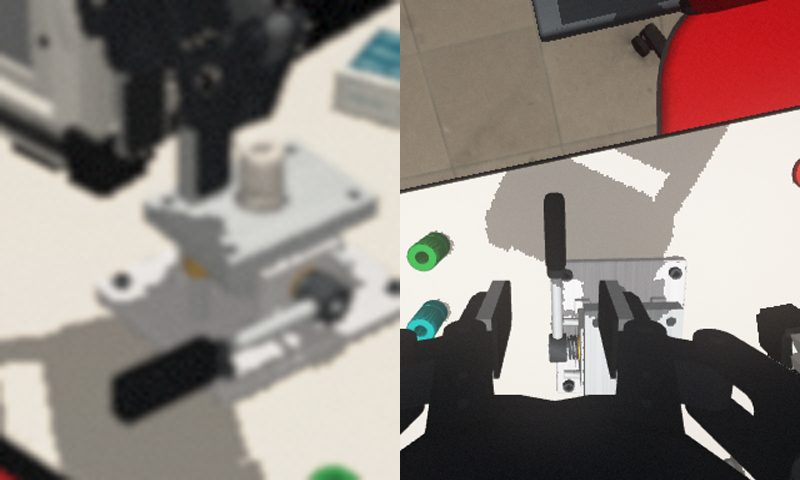

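The left half shows the sample standing upright in the pocket with the lever still down. The right half shows the black grip ahead of the fingers, centred near image (324,195).

Run:
```python
from h import *
c=cap('wrist');g=c['image'].max(2)[150:240,300:350]
m=(g<60).astype('uint8');n,l,st,ce=cv2.connectedComponentsWithStats(m)
for i in range(1,n):
    if st[i,4]>60:
        x,y,w,h,a=st[i];p=np.argwhere(l==i);r=cv2.minAreaRect(p[:,::-1].astype(np.float32));print(x+300,y+150,w,h,a,r)
        cx,cy=300+r[0][0],150+r[0][1];print(cx,cy,ray(c,cx,cy,44),ray(c,cx,cy,34))
print(ctrl.sense()['eef_pos'])
```

```text
315 160 17 66 1006 ((23.0, 42.5), (65.0, 16.0), 90.0)
323.0 192.5 [ 463.45585406 -209.31141421   44.        ] [ 465.89974529 -209.86149391   34.        ]
[ 468.76652893 -209.75654108  213.11606363]
```

```bash
python3 -m creep '[[[0,0,-0.2,0,0,0],[-0.05,0.02,-0.7,0,0,0],[-0.1,0.04,-1.4,0,0,0],[-0.13,0.04,-2.2,0,0,0],[-0.13,0.04,-3,0,0,0],[-0.13,0.04,-3.8,0,0,0],[-0.13,0.04,-4.4,0,0,0],[-0.13,0.04,-4.8,0,0,0.1],[-0.13,0.04,-5,0,0,0.15],[-0.13,0.04,-5.1,0,0,0.15],[-0.13,0.04,-5.1,0,0,0.15],[-0.13,0.04,-5.1,0,0,0.15]]]' 36 30 && python3 -m creep '[[[0,0,0,0,0,0],[0,0,0,0,0,0],[0,0,0,0,0,0],[0,0,0,0,0,0],[0,0,0,0,0,0],[0,0,0,0,0,0],[0,0,0,0,0,0],[0,0,0,0,0,0]]]' 6 30
python3 - <<'E'
import numpy as np
for t in range(0,91,3):
    t=np.radians(t);s=3.8*(1-np.cos(t));print([round(float(v),2) for v in(.98*s,-.198*s,3.8*np.sin(t))],end=' ')
E
```

```text
time_s: 11.3
eef_pos: [465.1, -209.0, 86.2]
ee_rot: [0.0, 0.099, 0.995, -0.0]
force: [0.3, 0.3, -0.0]
grip_width: 0.421
grip_force: 0.0
time_s: 11.97
eef_pos: [465.0, -209.4, 86.1]
ee_rot: [0.0, 0.099, 0.995, -0.001]
force: [-2.4, -4.6, 5.2]
grip_width: 0.162
grip_force: 35.7
[0.0, -0.0, 0.0] [0.01, -0.0, 0.2] [0.02, -0.0, 0.4] [0.05, -0.01, 0.59] [0.08, -0.02, 0.79] [0.13, -0.03, 0.98] [0.18, -0.04, 1.17] [0.25, -0.05, 1.36] [0.32, -0.07, 1.55] [0.41, -0.08, 1.73] [0.5, -0.1, 1.9] [0.6, -0.12, 2.07] [0.71, -0.14, 2.23] [0.83, -0.17, 2.39] [0.96, -0.19, 2.54] [1.09, -0.22, 2.69] [1.23, -0.25, 2.82] [1.38, -0.28, 2.95] [1.54, -0.31, 3.07] [1.7, -0.34, 3.19] [1.86, -0.38, 3.29] [2.03, -0.41, 3.39] [2.21, -0.45, 3.47] [2.39, -0.48, 3.55] [2.57, -0.52, 3.61] [2.76, -0.56, 3.67] [2.95, -0.6, 3.72] [3.14, -0.63, 3.75] [3.33, -0.67, 3.78] [3.53, -0.71, 3.79] [3.72, -0.75, 3.8]
```

```bash
python3 -m creep '[[[0,0,0.07,0,0,0],[0.01,0,0.2,0,0,0],[0.02,-0.01,0.4,0,0,0],[0.05,-0.01,0.59,0,0,0],[0.08,-0.02,0.79,0,0,0],[0.13,-0.03,0.98,0,0,0],[0.18,-0.04,1.17,0,0,0],[0.25,-0.05,1.36,0,0,0],[0.32,-0.07,1.55,0,0,0],[0.41,-0.08,1.73,0,0,0],[0.5,-0.1,1.9,0,0,0],[0.56,-0.11,2,0,0,0],[0.6,-0.12,2.07,0,0,0],[0.6,-0.12,2.07,0,0,0]]]'
python3 - <<'E'
from h import *
s=ctrl.sense();print(s['eef_pos'],s['force'],s['wrist_torque'],s['grip_width'])
E
```

```text
time_s: 13.13
eef_pos: [479.2, -212.1, 136.7]
ee_rot: [-0.001, 0.099, 0.995, 0.0]
force: [-3.2, -7.5, -3.6]
grip_width: 0.16
grip_force: 33.9
[ 479.17049686 -212.06873339  136.67087852] [-3.23115028 -7.53668682 -3.62811922] [-0.83943015  0.6017148   0.31908314] 0.15963858935168476
```

```bash
python3 -m creep '[[[0.05,-0.03,0.07,0,0,0],[0.11,-0.06,0.16,0,0,0],[0.23,-0.09,0.32,0,0,0],[0.36,-0.11,0.47,0,0,0],[0.49,-0.14,0.62,0,0,0],[0.63,-0.17,0.75,0,0,0],[0.78,-0.2,0.88,0,0,0],[0.94,-0.23,1,0,0,0],[1.1,-0.26,1.12,0,0,0],[1.26,-0.3,1.22,0,0,0],[1.43,-0.33,1.32,0,0,0],[1.61,-0.37,1.4,0,0,0],[1.79,-0.4,1.48,0,0,0],[1.97,-0.44,1.54,0,0,0],[2.1,-0.47,1.58,0,0,0],[2.16,-0.48,1.6,0,0,0],[2.16,-0.48,1.6,0,0,0]]]'
python3 - <<'E'
from h import *
s=ctrl.sense();print(s['eef_pos'],s['force'],s['wrist_torque'],s['grip_width'])
e=s['eef_pos'];print((e[:2]-[568,-177.6])@[.98,-.198])
E
```

```text
time_s: 14.55
eef_pos: [534.1, -222.9, 177.4]
ee_rot: [-0.001, 0.099, 0.995, 0.001]
force: [-3.3, 7.1, -4.0]
grip_width: 0.157
grip_force: 33.7
[ 534.115157   -222.88549172  177.41829827] [-3.27547167  7.13162549 -4.03305605] [1.07623494 0.81183228 0.13747586] 0.15745771906147585
-24.240618783219002
```

```bash
python3 -m creep '[[[0.05,0,0.02,0,0,0],[0.19,-0.02,0.05,0,0,0],[0.38,-0.06,0.08,0,0,0],[0.57,-0.1,0.11,0,0,0],[0.77,-0.14,0.12,0,0,0],[0.87,-0.16,0.13,0,0,0],[0.94,-0.17,0.13,0,0,0],[0.96,-0.17,0.13,0,0,0],[0.96,-0.17,0.13,0,0,0],[0.96,-0.17,0.13,0,0,0]]]'
python3 - <<'E'
from h import *
s=ctrl.sense();e=s['eef_pos'];print(e,s['force'],(e[:2]-[568,-177.6])@[.98,-.198])
d=cap('side');sh=np.array([568-.198*50,-177.6-.98*50,34])
print('shaft,grip',proj(d,sh),proj(d,sh+[0,0,95]),proj(d,sh+[-16.5,3.3,93.6]))
for r in range(15,75,6):
    u,v=proj(d,sh+[0,0,r]);v=int(round(v));print(r,v,round(u,1),d['image'][v,int(u)-9:int(u)+10].mean(1).astype(int))
c=cap('scene')
print('scene')
for r in range(15,75,6):
    u,v=proj(c,sh+[0,0,r]);v=int(round(v));print(r,v,round(u,1),c['image'][v,int(u)-9:int(u)+10].mean(1).astype(int))
E
```

```text
time_s: 15.38
eef_pos: [558.0, -227.4, 180.8]
ee_rot: [-0.0, 0.099, 0.995, 0.001]
force: [-4.5, 5.2, -3.8]
grip_width: 0.158
grip_force: 33.4
[ 557.97160671 -227.39708421  180.83982278] [-4.49287703  5.16840868 -3.77926504] 0.031997247982614496
shaft,grip [338.18934621 217.76373216] [339.34508176 180.09848153] [331.15544989 180.15837355]
15 212 338.4 [164 164 165 166 162 148 130 132 141 139 121  99 107 132 154 154 142 134
 139]
21 210 338.4 [162 163 165 164 164 159 150 143 143 141 142 148 157 162 161 157 148 143
 144]
27 208 338.5 [163 165 166 165 162 157 148 140 142 142 146 154 157 159 158 160 159 158
 155]
33 205 338.6 [152 152 152 151 142 135 134 138 142 136 139 144 148 145 144 146 146 147
 150]
39 203 338.6 [143 147 150 148 146 140 140 141 140 138 137 143 145 147 148 147 146 147
 151]
45 201 338.7 [144 149 150 147 146 141 139 140 141 140 145 147 147 147 146 144 146 146
 144]
51 198 338.8 [140 140 141 140 138 138 139 140 137 135 136 137 135 136 135 131 135 135
 134]
57 196 338.9 [129 130 132 126 117 109 108 109 112 120 125 129 130 130 127 129 129 127
 130]
63 193 338.9 [128 120 10
[... 385 characters left out ...]
24 120 117 121 119 114 115 120 121 125 147 186 216
 222]
33 210 352.2 [118 121 125 126 120 116 114 118 120 119 122 128 143 164 192 209 220 222
 223]
39 207 352.4 [118 118 119 119 116 112 116 120 122 138 171 202 217 222 223 225 224 223
 223]
45 205 352.6 [116 118 117 117 115 112 112 117 121 138 176 207 220 223 224 223 222 223
 224]
51 202 352.8 [114 114 114 116 110 107 106 108 111 111 113 119 128 138 156 173 186 203
 213]
57 199 352.9 [115 114 109  97  75  52  42  42  46  53  64  86 107 112 113 116 115 118
 119]
63 196 353.1 [ 82  52  28  17  20  20  17  21  31  51  81 100 109 112 112 113 114 114
 115]
69 194 353.3 [ 64  35  20  24  19  26  15  29  54  80  99 105  98  84  75  79  93 104
 112]
```

Run:
```python
from h import *
sh=np.array([566.8-.198*50,-177.5-.98*50,34])
for n in('side','scene'):
    d=cap(n);g=cv2.cvtColor(d['image'],cv2.COLOR_RGB2GRAY)
    p0,p1=proj(d,sh),proj(d,sh+[0,0,95])
    x0,y0=int(p0[0])-16,int(p1[1])-4;G=cv2.resize(g[y0:y0+48,x0:x0+34],None,fx=6,fy=6,interpolation=2)
    L=cv2.createLineSegmentDetector(cv2.LSD_REFINE_ADV).detect(G)[0]
    tp=sh+95*np.array([-.98*np.sin(.1),.198*np.sin(.1),np.cos(.1)])
    a=lambda q:np.degrees(np.arctan2(q[0]-p0[0],p0[1]-q[1]))
    print(n,p0.round(1),p1.round(1),'vertical',a(p1),'lean .1rad',a(proj(d,tp)))
    for l in L[:,0]:
        q=l.reshape(2,2)/6+[x0,y0]; q=q[np.argsort(-q[:,1])]; v=q[1]-q[0]
        an=np.degrees(np.arctan2(v[0],-v[1]))
        if np.hypot(*v)>6 and abs(an)<35: print(q.round(1).tolist(),round(an,1))
    m=g[y0:y0+48,x0:x0+34]; print('\n'.join(''.join(' .:-=+*#%@'[::-1][min(9,int(p)//20)] for p in r) for r in m))
```

```text
side [337.6 217.8] [338.8 180.1] vertical 1.7033833509289567 lean .1rad -5.288810252689186
[[329.8, 182.7], [328.7, 175.9]] -9.6
[[333.5, 219.0], [334.4, 212.5]] 7.9
[[336.1, 185.3], [336.0, 178.6]] -0.9
[[342.1, 190.7], [342.3, 180.3]] 1.0
[[333.0, 191.5], [333.4, 179.4]] 1.9
       .+#######*######*=::...:-*#
        =#####*########*+------=*#
        =###****######***++++++*##
        -*##*=+*#####*++**########
        -*##+==*####*+==+#########
        -*##+==*####*+==+#########
       .=*##+==*####*+==+#########
   .:::-+###+==*####*+-=+******++=
   .:..:=*#*+==*####*=-==+======:.
        -*##+=+*####*=--==------:.
        :+##+=+*##*#*=------------
        :+#*+=+*##*#*=------------
        -*#*+=+*####*=------------
       .=*#*+==*####*=-::---------
     .:-=*#*+==+*****=-:----------
     :--=+#*+===++++==------------
    .:---=+**++++==---------------
  .:------=+****+=----------------
 .---------=+****+=---------------
.-==--------=++++=----------------
:-=----------====-----------------
----------------------------------
:::::::::::::::::-----------------
:::::::::::::::::
[... 2114 characters left out ...]
   
=================-:.              
=================-:               
===========--====--.              
===========---===--:.             
==========---===--=-:.            
===-======---===-----:.           
=========-----===-==--:.          
=-======-------==-===---:         
==--====----------====--:         
====-=----------=-===---:         
===-------------======--:         
------------=====--===---.        
-----------==+++=--=-----:        
----------=+***+=-===----:.       
---------=+****+=--====---:       
---------=+****+====++==--:.     :
--------=+******+==+**+==--:.   .=
--------=+***###****##*+=---:.  :=
--------=+**###########*+=---:   :
---------=+*###########*+=---:.
```

Run:
```python
from h import *
sh=np.array([567.2-.198*50,-177.5-.98*50,34])
f=np.array([.98,-.198,0])
d=cap('side');g=np.mean([cv2.cvtColor(cap('side')['image'],cv2.COLOR_RGB2GRAY).astype(float) for _ in range(4)],0)
print('hub pred',proj(d,sh))
H=np.clip(130-g[208:232,324:352],0,None);ys,xs=np.mgrid[208:232,324:352];print('hub cen',(H*xs).sum()/H.sum(),(H*ys).sum()/H.sum())
for v in range(191,199):
    r=g[v,328:346];w=np.clip(np.median(np.r_[r[:2],r[-4:]])-12-r,0,None);print(v,(w*np.arange(328,346)).sum()/max(w.sum(),1),r.astype(int))
# rows of the bare rod, high-passed
for v in range(198,212): print(v,(g[v,328:348]).astype(int))
for a in(90,86,82):
    t=np.radians(a);print(a,[proj(d,sh-f*r*np.cos(t)+[0,0,r*np.sin(t)]).round(1).tolist() for r in(25,45,60)])
```

```text
hub pred [337.81908843 217.75202986]
hub cen 338.11107096401213 217.7717155658332
191 334.05377668308705 [125 112  83  59  59  81 105 110 102  95  96  98  97 100 115 133 135 130]
192 333.38439024390243 [129 121 103  80  69  71  85  97  98 100 106 119 126 128 131 135 133 127]
193 334.741223671013 [129 128 121 109  96  78  72  76  78  85  99 122 137 142 139 136 130 128]
194 335.417593528817 [131 132 129 127 114  90  74  69  71  76  92 117 133 137 136 131 130 128]
195 335.5414746543779 [130 132 131 131 124 106  87  81  82  87 103 121 130 132 130 130 130 130]
196 335.28985507246375 [132 131 131 133 129 120 109 108 109 113 120 128 130 131 130 130 131 130]
197 0.0 [137 136 135 134 134 132 128 130 132 132 130 133 133 132 131 131 132 131]
198 0.0 [143 142 142 142 142 141 139 140 142 139 137 138 139 136 136 135 135 135]
198 [143 142 142 142 142 141 139 140 142 139 137 138 139 136 136 135 135 135
 135 135]
199 [147 146 147 146 146 145 142 142 144 142 141 143 143 143 143 142 142 140
 141 142]
200 [147 149 148 148 148 147 143 141 142 142 143 146 146 146 146 146 146 145
 145 145]
201 [146 148 149
[... 396 characters left out ...]
 147 147 147
 148 153]
206 [156 156 156 156 153 145 137 136 141 142 138 136 143 144 144 142 141 143
 145 147]
207 [158 163 163 163 162 157 148 141 139 143 142 142 146 148 148 147 146 149
 150 147]
208 [159 166 167 166 165 163 157 148 143 145 146 151 157 159 160 159 160 160
 160 157]
209 [158 164 165 166 165 165 161 153 144 144 147 152 161 166 166 166 164 161
 157 156]
210 [159 164 164 164 165 165 162 153 145 143 143 143 152 160 163 164 158 151
 144 147]
211 [162 165 166 165 166 165 158 148 142 143 141 131 127 138 152 160 155 143
 134 140]
90 [[338.1, 208.3], [338.3, 200.5], [338.5, 194.5]]
86 [[337.3, 208.3], [336.9, 200.4], [336.5, 194.4]]
82 [[336.5, 208.3], [335.4, 200.5], [334.5, 194.5]]
```

```bash
cat > m.py <<'E'
from h import *
s=ctrl.sense();e=s['eef_pos'];print(e.round(1),s['force'].round(1),(e[:2]-[567.2,-177.5])@[.98,-.198])
sh=np.array([567.2-.198*50,-177.5-.98*50,34]);f=np.array([.98,-.198,0])
for n in('side','scene'):
    d=cap(n);g=cv2.cvtColor(d['image'],cv2.COLOR_RGB2GRAY).astype(float)
    P=lambda a,r:proj(d,sh-f*r*np.cos(np.radians(a))+[0,0,r*np.sin(np.radians(a))])
    for r in(25,31,37,43,49,55,58,61,64):
        u,v=P(90,r);v0=int(round(v));print(n,r,v0,'pred90/84 %.1f %.1f'%(u,P(84,r)[0]),int(u)-8,g[v0,int(u)-8:int(u)+9].astype(int))
E
python3 -m creep '[[[0.05,0,0,0,0,0],[0.12,-0.01,0.01,0,0,0],[0.19,-0.02,0.01,0,0,0],[0.24,-0.03,0.01,0,0,0],[0.24,-0.03,0.01,0,0,0],[0.24,-0.03,0.01,0,0,0]]]'; python3 m.py
```

```text
time_s: 16.33
eef_pos: [563.8, -228.5, 180.8]
ee_rot: [-0.001, 0.099, 0.995, 0.001]
force: [-5.1, 3.6, -3.1]
grip_width: 0.161
grip_force: 33.1
[ 563.8 -228.5  180.8] [-5.1  3.6 -3.1] 6.723130245141714
side 25 208 pred90/84 338.1 336.9 330 [167 166 167 163 160 149 140 142 143 142 151 156 161 160 162 159 160]
side 31 206 pred90/84 338.2 336.7 330 [157 157 153 148 143 140 137 139 142 140 139 142 145 143 142 145 145]
side 37 204 pred90/84 338.2 336.4 330 [155 159 154 147 144 142 139 142 141 141 142 147 151 149 149 146 150]
side 43 201 pred90/84 338.3 336.2 330 [150 151 149 149 147 144 138 143 143 138 139 147 148 146 147 147 144]
side 49 199 pred90/84 338.4 336.0 330 [149 144 145 147 146 142 138 141 142 137 137 140 146 142 143 142 142]
side 55 197 pred90/84 338.5 335.7 330 [134 133 135 133 131 129 128 132 136 133 133 132 133 132 131 133 132]
side 58 195 pred90/84 338.5 335.6 330 [132 132 132 130 117  95  80  80  83  91 108 123 131 129 132 130 129]
side 61 194 pred90/84 338.5 335.5 330 [130 133 132 124 105  80  68  70  73  78  98 121 134 133 131 130 130]
side 64 193 pred90/84 338.6 335.4 
[... 354 characters left out ...]
2 116 120 122 131 161 195 218 225 225 227 226]
scene 43 206 pred90/84 352.2 350.3 344 [119 117 119 118 117 116 117 122 124 145 183 218 225 226 225 227 227]
scene 49 203 pred90/84 352.4 350.2 344 [117 116 116 116 115 114 115 121 121 122 132 153 179 200 215 221 223]
scene 55 200 pred90/84 352.5 350.1 344 [117 117 116 113 109  98  87  83  81  80  89 101 112 117 121 125 134]
scene 58 199 pred90/84 352.6 350.0 344 [118 117 118 114 100  83  62  58  56  57  68  88 105 111 117 116 118]
scene 61 198 pred90/84 352.7 350.0 344 [115 115 114 108  87  63  43  40  43  49  55  76  98 113 115 118 116]
scene 64 196 pred90/84 352.8 349.9 344 [113 107  90  69  42  24  18  24  24  28  39  61  86 104 113 115 116]
```

```bash
python3 -m creep '[[[0.04,0,0,0,0,0],[0.09,-0.01,0,0,0,0],[0.12,-0.02,0,0,0,0],[0.12,-0.02,0,0,0,0],[0.12,-0.02,0,0,0,0],[0.12,-0.02,0,0,0,0],[0.12,-0.02,0,0,0,0]]]'; python3 m.py | grep -E '^\[| (43|55|58|61) '
```

```text
time_s: 17.02
eef_pos: [566.7, -229.0, 180.8]
ee_rot: [-0.001, 0.099, 0.995, 0.0]
force: [-5.0, 3.5, -4.6]
grip_width: 0.16
grip_force: 32.9
[ 566.7 -229.   180.8] [-5.   3.5 -4.6] 9.699517578307248
side 43 201 pred90/84 338.3 336.2 330 [149 149 148 149 149 145 144 140 142 140 142 146 148 148 148 149 147]
side 55 197 pred90/84 338.5 335.7 330 [136 136 138 135 134 130 130 132 135 134 130 131 132 130 129 131 132]
side 58 195 pred90/84 338.5 335.6 330 [131 130 132 131 129 117  94  81  83  83  90 108 126 129 130 129 131]
side 61 194 pred90/84 338.5 335.5 330 [130 130 131 128 124 109  81  69  68  70  81 104 128 133 132 128 130]
scene 43 206 pred90/84 352.2 350.3 344 [117 119 120 120 118 119 116 119 122 133 159 202 222 226 227 226 225]
scene 55 200 pred90/84 352.5 350.1 344 [116 117 117 115 114 110  99  91  89  89  94 100 109 113 120 126 135]
scene 58 199 pred90/84 352.6 350.0 344 [119 116 117 115 113 101  82  67  61  62  66  75  94 107 116 119 118]
scene 61 198 pred90/84 352.7 350.0 344 [116 115 117 115 109  90  64  51  46  47  52  58  82 104 113 116 116]
scene 64 196 pred90/84 352.8 349.9 344 [113 114 108  97  73  55  32  21  25  29  36  46  65  91 103 110 113]
```

```bash
python3 -m creep '[[[0,0,0,0,0,0],[0,0,0,0,0,0],[0,0,0,0,0,0],[0,0,0,0,0,0],[0,0,0,0,0,0],[0,0,0,0,0,0],[0,0,0,0,0,0],[0,0,0,0,0,0],[0,0,0,0,0,0],[0,0,0,0,0,0],[0,0,0,0,0,0],[0,0,0,0,0,0]]]' - 40; python3 m.py | grep -E '^\[| (43|58|61) '
```

```text
time_s: 18.12
eef_pos: [566.7, -229.0, 180.8]
ee_rot: [-0.001, 0.099, 0.995, 0.0]
force: [-4.8, 3.0, -5.0]
grip_width: 0.153
grip_force: 39.5
[ 566.7 -229.   180.8] [-4.8  3.  -5. ] 9.68682838241464
side 43 201 pred90/84 338.3 336.2 330 [147 148 148 149 149 149 145 139 144 142 142 143 147 149 147 146 148]
side 58 195 pred90/84 338.5 335.6 330 [134 132 131 133 132 116  96  81  83  80  91 110 127 130 129 129 130]
side 61 194 pred90/84 338.5 335.5 330 [131 132 130 130 125 108  82  68  68  71  81 105 129 132 134 131 129]
scene 43 206 pred90/84 352.2 350.3 344 [118 119 119 118 119 120 116 119 122 133 161 201 222 228 227 226 225]
scene 58 199 pred90/84 352.6 350.0 344 [115 115 117 116 112  98  81  67  64  62  68  79  93 106 115 115 118]
scene 61 198 pred90/84 352.7 350.0 344 [114 116 116 114 109  93  65  52  48  48  50  62  82 102 114 115 116]
```

Steady, with no creep over a second, and the lever is upright within the measurement. Handing in.

```bash
python3 -c "
from rig import ctrl
print(ctrl.finish_job())"
```

```text
the job is handed in; nothing more can be done
None
```

The 34 mm steel sample was upright in the pocket when last viewed, before the swing, and the gripper holds the lever at top of lift (about 89–90° by camera, steady over 1 s); the bystanders were not touched, and the job is handed in at about 18 s.

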